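Set the stock tags on the knob bins

TASK

Each of the three knob bins has a hinged wooden tag in front of it, leaning left or right on its stand: the upturned face, the one seen from above, shows either a round disc (in stock) or a cross (reorder), the other mark being underneath, and not all tags are mounted the same way round. With the fingertips, push over the tags that are wrong, so that only the bin packed full of knobs shows the disc and the other two, the empty one and the one with a single knob, show the cross, every tag resting fully against its stop. Grasp nothing, and leave the knobs and the loose things round the bins where they are.

Things in the scene. Friction and masses are not known exactly. Their poses are not given: they have to be found in the camera images.
- stand_1: fixed stand of tag 1: wooden foot 92 x 48 mm with two cheeks 32 mm high, screwed to the board; it stands in front of one bin, whose tag it carries. Origin: centre of the foot's underside, on the board (14 mm above the worktop). x points away from the robot to the bin, y to the left along the row, z up. The hinge axis runs along x, 16 mm above the origin.
- tag_1 (a joint): hinge angle of tag 1 on stand_1: wooden plate 64 mm wide (x), 6 thick, reaching 66 mm from its hinge. 0 = leans 35 degrees left on a stop, cross up; 0.61 = upright; 1.22 = leans 35 degrees right, disc up. Swings freely and drops by its weight past upright. Tip 84 mm above the worktop leaning, 96 upright. Dark marks: disc 36 mm, cross of bars 44 x 8.
- stand_2: fixed stand of tag 2: wooden foot 92 x 48 mm with two cheeks 32 mm high, screwed to the board; it stands in front of one bin, whose tag it carries. Origin: centre of the foot's underside, on the board (14 mm above the worktop). x points away from the robot to the bin, y to the left along the row, z up. The hinge axis runs along x, 16 mm above the origin.
- tag_2 (a joint): hinge angle of tag 2 on stand_2: wooden plate 64 mm wide (x), 6 thick, reaching 66 mm from its hinge. 0 = leans 35 degrees left on a stop, disc up; 0.61 = upright; 1.22 = leans 35 degrees right, cross up (mounted the other way round than tags 1 and 3). Swings freely and drops by its weight past upright. Tip 84 mm above the worktop leaning, 96 upright. Dark marks: disc 36 mm, cross of bars 44 x 8.
- stand_3: fixed stand of tag 3: wooden foot 92 x 48 mm with two cheeks 32 mm high, screwed to the board; it stands in front of one bin, whose tag it carries. Origin: centre of the foot's underside, on the board (14 mm above the worktop). x points away from the robot to the bin, y to the left along the row, z up. The hinge axis runs along x, 16 mm above the origin.
- tag_3 (a joint): hinge angle of tag 3 on stand_3: wooden plate 64 mm wide (x), 6 thick, reaching 66 mm from its hinge. 0 = leans 35 degrees left on a stop, cross up; 0.61 = upright; 1.22 = leans 35 degrees right, disc up. Swings freely and drops by its weight past upright. Tip 84 mm above the worktop leaning, 96 upright. Dark marks: disc 36 mm, cross of bars 44 x 8.
- bin_full: open wooden bin 112 (x) x 116 (y) x 44 mm, fixed on the board, the full one: packed with six pale drawer knobs. Origin: centre of its underside, 115 mm behind the stand of its own tag; the row's pitch is 175 mm.
- bin_low: open wooden bin 112 (x) x 116 (y) x 44 mm, fixed on the board, nearly empty: a single pale drawer knob in it. Origin: centre of its underside, 115 mm behind the stand of its own tag; the row's pitch is 175 mm.
- bin_empty: open wooden bin 112 (x) x 116 (y) x 44 mm, fixed on the board, empty. Origin: centre of its underside, 115 mm behind the stand of its own tag; the row's pitch is 175 mm.
- knob_1: loose pale drawer knob, 33 mm across, 32 mm high, in a bin; origin at its underside. To be left alone.
- knob_2: loose pale drawer knob, 33 mm across, 32 mm high, in a bin; origin at its underside. To be left alone.
- knob_3: loose pale drawer knob, 33 mm across, 32 mm high, in a bin; origin at its underside. To be left alone.
- knob_4: loose pale drawer knob, 33 mm across, 32 mm high, in a bin; origin at its underside. To be left alone.
- knob_5: loose pale drawer knob, 33 mm across, 32 mm high, in a bin; origin at its underside. To be left alone.
- knob_6: loose pale drawer knob, 33 mm across, 32 mm high, in a bin; origin at its underside. To be left alone.
- knob_7: loose pale drawer knob, 33 mm across, 32 mm high, in a bin; origin at its underside. To be left alone.
- blank_1: loose dark square turning blank 38 x 120 x 38 mm, lying on the board between two bins; origin at the centre of its underside. To be left alone.
- wax_tin: loose round flat tin, 70 mm across, 29 mm high, on the worktop left of the board; origin at the centre of its underside. To be left alone.
- sanding_block: loose brown sanding block 65 x 110 x 34 mm, on the worktop right of the board; origin at the centre of its underside. To be left alone.

How it is judged:
At the end, for the whole second after the job is handed in: The tag of the full bin rests on a stop with the disc up, the two others with the cross up, all at rest and within 0.12 rad of the stop (((horizontal distance between stand_1 and bin_full below 0.15 m and value of joint tag_1 above 1.1 rad) or (horizontal distance between stand_1 and bin_full above 0.15 m and value of joint tag_1 below 0.12 rad)) and velocity of joint tag_1 between -0.1 and 0.1 rad/s and ((horizontal distance between stand_2 and bin_full below 0.15 m and value of joint tag_2 below 0.12 rad) or (horizontal distance between stand_2 and bin_full above 0.15 m and value of joint tag_2 above 1.1 rad)) and velocity of joint tag_2 between -0.1 and 0.1 rad/s and ((horizontal distance between stand_3 and bin_full below 0.15 m and value of joint tag_3 above 1.1 rad) or (horizontal distance between stand_3 and bin_full above 0.15 m and value of joint tag_3 below 0.12 rad)) and velocity of joint tag_3 between -0.1 and 0.1 rad/s); the robot touches nothing.
It fails at once if a bystander is shifted by more than 25 mm, lifted or carried (distance of any of blank_1, wax_tin, sanding_block from where it was at the start of the episode above 0.025 m).
It fails at once if a knob is shifted by more than 35 mm or lifted in its bin (distance of any of knob_1, knob_2, knob_3, knob_4, knob_5, knob_6, knob_7 from where it was at the start of the episode above 0.035 m or height (world z) of any of knob_1, knob_2, knob_3, knob_4, knob_5, knob_6, knob_7 above 0.05 m).
It also fails if it takes over 48 s, if anything falls off the work surface, if the arm or the gripper's body presses on something with over 40 N, if the wrist force passes 120 N, or if a joint passes its speed limit or range.

ROBOT

A 7-joint arm with a two-finger parallel gripper is mounted at the origin on a cart in front of the work surface, level with it; the furniture and walls round the work are solid. World frame = base frame: x ahead of the robot, y to its left, z up, the work surface at z = 0. Lengths are in m, angles in rad, forces in N, time in s.
With the tool pointing down it reaches from about 0.4 to 0.85 m from the base axis. Payload 10.4 kg.
Tool frame: the origin (TCP) lies on the centre line of the jaws, within the pads' length; the fingertips stand ctrl.tip_extent ahead of it and the grasp point (between the pads) lies 5 mm behind it (ctrl.tip_extent is the distance from the TCP to the fingertips, in m); y points along the fingers, z is the direction in which the jaws open and shut, and the axes are right-handed (so a half turn about y gives the same grasp; the last joint's range is limited). The gripper opens to 87 mm and grips with 3 to 60 N. Pads are 19 mm wide; open, the fingers measure 117 mm over their backs; the gripper's body (75 mm by 190 mm) begins 51 mm behind the grasp point.
Start: joints at [1.082, 0.332, -0.065, 1.46, 0.022, 1.35, -0.088], TCP at [0.281, -0.558, 0.237] pointing down, gripper open.
Joint ranges: [-2.6, 2.6], [-0.5, 2.12], [-1.47, 1.34], [0.16, 2.42], [-1.27, 4.41], [0.06, 2.06], [-2.6, 2.6]. Speed limits (rad/s): [2.22, 2.22, 2.79, 2.79, 3.14, 3.14, 3.14].

INTERFACE

Orientations are given as a unit quaternion [x, y, z, w].
In Python, from cell import ctrl gives the robot as it stands. The module is installed in compiled form; this text tells all that it offers.
- The arm moves only by the tool servo_tool, never from a script. Its argument "steps" is a list that holds one entry, the list of rows, each a list of 5 numbers: the shift along the world's x, y, z in mm, then the turn about the world's z in rad, then the opening, from -1 (shut) to 1 (fully open). In form: [[[x, y, z, twist, grip], ...]]. A call has 1 to 5 rows; each row shifts and turns the commanded pose from where the row before left it; what a row does not reach is not made up. A row lasts 1/10 s, in which the tool goes at most 50 mm and 8.59 degrees, less where a joint would pass 70% of its speed; a pose out of reach is approached as far as the arm can. A call is refused whole if a number of a shift passes 50 or a number of a turn 0.15, either way. A call with a gripper value outside its range is refused whole. The fingers move at their own pace and stop on an object; "newtons" is the grip in N (left out, the last holds). Time passes only in rows, so rows that do not move let the fingers close. It gives the time, the measured TCP pose, the force and the opening at its end, in the units of the state.
- ctrl.state(): the state, without advancing time (a new reading comes with each control period).
- ctrl.read_camera(name): name is "side" or "top" or "wrist"; returns a dict with "color" (420x560x3 uint8, red, green, blue), "z_map" (420x560 float32, m along the optical axis (not along the pixel's ray), 0 where there is no reading), "fx", "fy", "cx", "cy" (pixels), "xyz" and "rotation" of the camera in the world. Camera axes: x right, y down, z forward; pixel columns grow to the right and rows downward; lengths in m; the calibration is good to about 2 mm. A picture is of the moment at which its call begins.
- ctrl.finish_job(): hands the job in, once; it reports no verdict.
The state is a dict: "clock": time; "joints": joint angles; "dq": joint speeds; "effort": joint torques, N m; "ee_pos": TCP position; "eef_rot": TCP orientation; "wrist_force": force on the tool from outside, world axes, zero at the start; "torque": the same for the moment, N m; "opening": finger opening in m.
Only numpy, scipy, OpenCV 4.12 (cv2) and the standard library are available. Lean on these libraries where they do the work, as an engineer would, in place of code of your own. Each camera call takes 0.05 s, during which the arm holds its last target. There are 200 camera calls.

## Working session

There is one attempt and no reset: what is moved stays moved. The work goes in short steps, Python scripts to look and compute and a tool call to move; the robot and the scene stay as the last step left them, time stands still between calls to the robot, and variables do not carry over. Pictures are saved under pics/ and viewed, about 8 in all and at most 12, crops included, and the job is handed in when it is done.

Besides the shell and the picture viewer there is one more tool, called after ">>>" in YAML: its name, and indented under it one key for each argument. servo_tool: Moves the arm, as the interface text tells. Its arguments: {"type":"object","properties":{"steps":{"type":"array"},"newtons":{"type":"number"}},"required":["steps"]}

```bash
mkdir -p pics
cat > h.py <<'E'
import numpy as np, cv2
from cell import ctrl
def snap(n,f):
    r=ctrl.read_camera(n); cv2.imwrite(f'pics/{f}.png',r['color'][...,::-1]); np.savez(f'pics/{f}.npz',**r); return r
def pt(r,u,v):
    z=np.median(r['z_map'][v-1:v+2,u-1:u+2]); return r['xyz']+r['rotation']@np.array([(u-r['cx'])/r['fx']*z,(v-r['cy'])/r['fy']*z,z])
E
python3 - <<'E'
from h import *
print(ctrl.state(), ctrl.tip_extent)
for n in('top','side'):
    r=snap(n,n+'0'); print(r['xyz'],r['rotation'])
E
```

```text
{'clock': 0.0, 'joints': array([ 1.08238121,  0.33284707, -0.06471639,  1.46092993,  0.02157484,
        1.3499098 , -0.08852521]), 'dq': array([-0.00068608, -0.00172284, -0.00183149,  0.00072722,  0.00086596,
        0.00050617, -0.00087519]), 'effort': array([ 3.23271670e-04, -6.23258328e+01,  2.51080852e-02, -3.89888227e+01,
       -6.12036162e-02,  3.98581952e-02,  1.19532228e-04]), 'ee_pos': array([ 0.28056611, -0.55807589,  0.23577489]), 'eef_rot': array([-0.16333397,  0.68849234, -0.6875354 ,  0.1630809 ]), 'wrist_force': array([-0.30906619,  0.17949288, -0.32068795]), 'torque': array([-0.00400568,  0.03723424, -0.06570001]), 'opening': 0.08688785989790657} 0.014
[0.32555065 0.04009246 1.35055976] [-0.70156533  0.70714035 -0.05909016  0.06532192]
[0.05889803 1.00024128 0.56839883] [-0.18888507  0.8224908  -0.52256071  0.1214974 ]
```

View pics/top0.png

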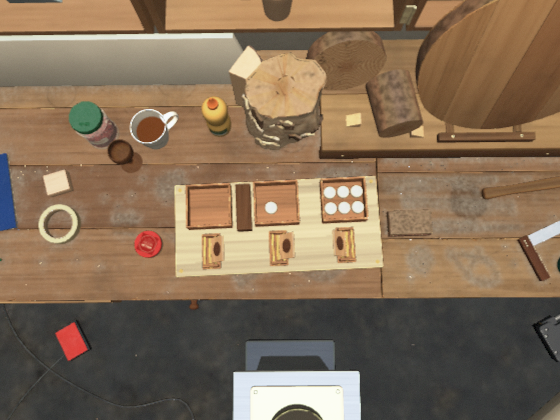

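View pics/side0.png

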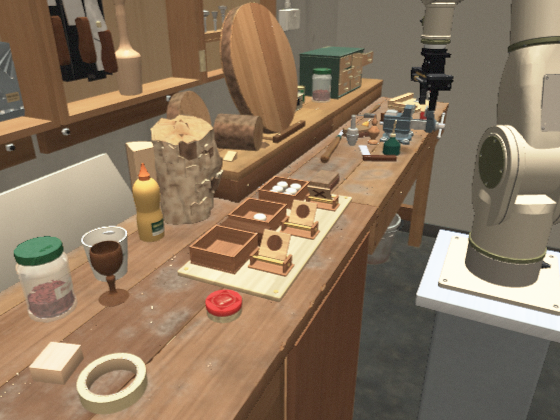

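Run:
```python
from h import *
r=dict(np.load('pics/top0.npz'))
c=r['color'][170:285,170:390,::-1]; cv2.imwrite('pics/c0.png',cv2.resize(c,None,fx=3.6,fy=3.6,interpolation=cv2.INTER_CUBIC))
z=r['z_map'];v,u=np.mgrid[:420,:560]
P=np.stack([(u-r['cx'])/r['fx']*z,(v-r['cy'])/r['fy']*z,z],-1)@r['rotation'].T+r['xyz']
np.set_printoptions(precision=3,suppress=True)
for n,(a,b) in dict(L=(200,228),M=(268,297),R=(330,360)).items():
    q=P[225:275,a:b].reshape(-1,3); q=q[q[:,2]>.055]
    print(n,len(q),q.min(0),q.max(0))
    hi=q[q[:,2]>.075]; print('  tip',hi.mean(0)); print('  slope dz/dy',np.polyfit(q[:,1],q[:,2],1))
for uv in((209,206),(276,204),(343,200),(244,207),(148,244),(410,222),(343,260)):print(uv,pt(r,*uv))
w=P[...,2]; m=(w>.04)&(w<.075); m[:176]=0;m[228:]=0
for a,b in((183,235),(250,302),(316,370)):
    q=P[:,a:b][m[:,a:b]]; print('bin',q.min(0),q.max(0),q.mean(0))
```

```text
Traceback (most recent call last):
ValueError: matmul: Input operand 1 has a mismatch in its core dimension 0, with gufunc signature (n?,k),(k,m?)->(n?,m?) (size 4 is different from 3)
```

View pics/c0.png

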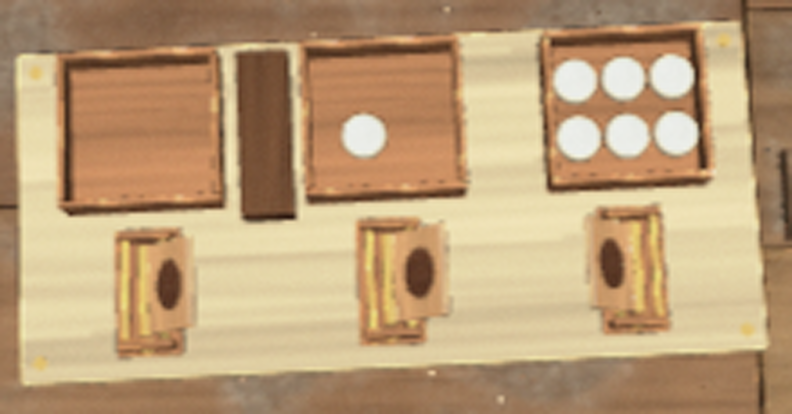

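Run:
```python
from h import *
from scipy.spatial.transform import Rotation as R
r=dict(np.load('pics/top0.npz'));r['rotation']=R.from_quat(r['rotation']).as_matrix()
z=r['z_map'];v,u=np.mgrid[:420,:560]
P=np.stack([(u-r['cx'])/r['fx']*z,(v-r['cy'])/r['fy']*z,z],-1)@r['rotation'].T+r['xyz']
np.set_printoptions(precision=3,suppress=True)
for n,(a,b) in dict(L=(200,228),M=(268,297),R=(330,360)).items():
    q=P[228:275,a:b].reshape(-1,3); q=q[q[:,2]>.055]
    print(n,len(q),q.min(0),q.max(0), '  tip',q[q[:,2]>.075].mean(0),'  slope dz/dy',np.polyfit(q[:,1],q[:,2],1))
for uv in((209,206),(276,190),(244,207),(148,244),(410,222),(320,255)):print(uv,pt(r,*uv))
print(R.from_quat(ctrl.state()['eef_rot']).as_matrix())
for n,uv in dict(L=((203,235),(220,235),(203,268),(220,268)),M=((271,232),(286,231),(271,264),(287,264))).items(): print(n,[pt(r,*i) for i in uv])
```

```text
L 232 [0.326 0.04  0.055] [0.489 0.204 1.351]   tip [0.455 0.18  0.103]   slope dz/dy [-6.874  1.372]
M 272 [0.326 0.002 0.055] [0.496 0.04  1.351]   tip [0.459 0.009 0.13 ]   slope dz/dy [ 8.014 -0.021]
R 239 [ 0.326 -0.123  0.055] [0.5   0.04  1.351]   tip [ 0.462 -0.095  0.134]   slope dz/dy [7.793 0.912]
(209, 206) [0.574 0.223 0.018]
(276, 190) [0.616 0.046 0.02 ]
(244, 207) [0.565 0.128 0.052]
(148, 244) [0.473 0.378 0.03 ]
(410, 222) [ 0.525 -0.3    0.035]
(320, 255) [ 0.443 -0.067  0.014]
[[-0.893 -0.001  0.449]
 [-0.449  0.001 -0.893]
 [ 0.    -1.    -0.001]]
L [array([0.494, 0.234, 0.045]), array([0.496, 0.192, 0.025]), array([0.411, 0.236, 0.016]), array([0.411, 0.192, 0.016])]
M [array([0.5  , 0.059, 0.045]), array([0.506, 0.02 , 0.021]), array([0.42, 0.06, 0.02]), array([0.42 , 0.019, 0.018])]
```

Left (empty) and middle (single knob) tags lean right with the disc up, so both need pushing left. The right one (full bin) leans left with the disc up and is already correct.

>>> servo_tool:
  steps:
    - [[15,42,0,-0.1,-1],[15,42,0,-0.1,-1],[15,42,0,-0.1,-1],[15,42,0,-0.1,-1],[15,42,0,0,-1]]

```text
clock: 0.6
ee_pos: [0.3559, -0.3465, 0.2363]
eef_rot: [-0.022, 0.707, -0.707, 0.022]
wrist_force: [2.0, 0.5, 0.2]
opening: 0.055
```

>>> servo_tool:
  steps:
    - [[15,42,0,0,-1],[15,42,0,0,-1],[15,42,0,0,-1],[15,42,0,0,-1],[15,42,0,0,-1]]

```text
clock: 1.1
ee_pos: [0.4308, -0.1366, 0.2365]
eef_rot: [0.023, -0.707, 0.707, -0.023]
wrist_force: [0.3, -0.9, -0.3]
opening: 0.0148
```

>>> servo_tool:
  steps:
    - [[15,43,0,0,-1],[16,43,0,0,-1],[0,4,-40,0,-1],[0,0,-40,0,-1],[0,0,0,0,-1]]

```text
clock: 1.6
ee_pos: [0.4585, -0.048, 0.1522]
eef_rot: [-0.027, 0.707, -0.706, 0.021]
wrist_force: [-0.4, -0.1, -0.7]
opening: 0.0006
```

Run:
```python
from h import *
r=snap('wrist','w1'); r2=snap('side','s1')
c=r2['color'][140:300,170:400,::-1]
cv2.imwrite('pics/v1.png',np.hstack([cv2.resize(r['color'][...,::-1],(400,300)),cv2.resize(c,(400,300))]))
```

```text
(no output)
```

View pics/v1.png

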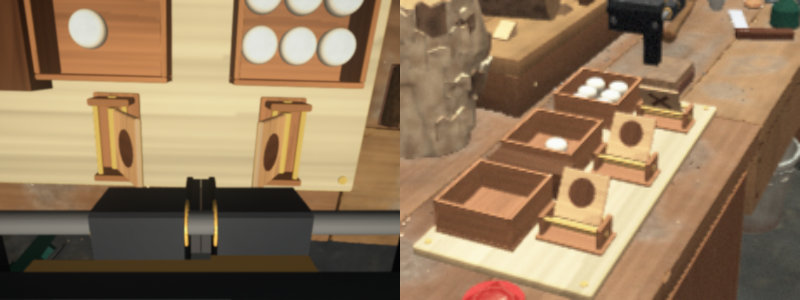

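The wrist view shows the fingers between the middle and right tags with room on both sides. The side view shows discs on the left and middle tags and the cross under the full bin's tag, as read from above. I'll descend and push the middle tag.

>>> servo_tool:
  steps:
    - [[2,0,-36,0,-1],[0,0,-36,0,-1],[0,0,0,0,-1],[0,12,0,0,-1],[0,12,0,0,-1]]

```text
clock: 2.2
ee_pos: [0.4655, -0.0236, 0.0872]
eef_rot: [0.022, -0.707, 0.707, -0.024]
wrist_force: [0.1, -0.2, -0.8]
opening: 0.0006
```

>>> servo_tool:
  steps:
    - [[0,12,0,0,-1],[0,12,0,0,-1],[0,12,0,0,-1],[0,12,0,0,-1],[0,0,0,0,-1]]

```text
clock: 2.7
ee_pos: [0.4637, 0.0257, 0.0847]
eef_rot: [-0.024, 0.707, -0.707, 0.024]
wrist_force: [-0.1, -0.3, -0.5]
opening: 0.0005
```

>>> servo_tool:
  steps:
    - [[0,8,0,0,-1],[0,6,0,0,-1],[0,0,0,0,-1]]

```text
clock: 3.0
ee_pos: [0.4637, 0.0384, 0.0845]
eef_rot: [-0.024, 0.707, -0.707, 0.024]
wrist_force: [-0.2, -0.0, -0.0]
opening: 0.0004
```

Run:
```python
from h import *
r=snap('wrist','w2'); r2=snap('side','s2')
c=r2['color'][140:300,170:400,::-1]
cv2.imwrite('pics/v2.png',np.hstack([cv2.resize(r['color'][...,::-1],(400,300)),cv2.resize(c,(400,300))]))
```

```text
(no output)
```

View pics/v2.png

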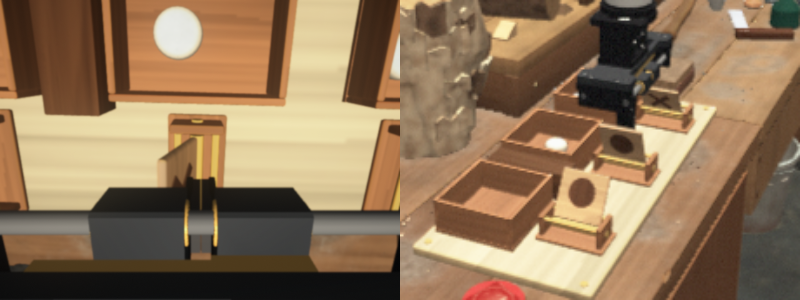

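The middle tag is over to the left. I'll back off, rise and go to the left one.

>>> servo_tool:
  steps:
    - [[0,-10,0,0,-1],[0,0,40,0,-1],[0,0,40,0,-1],[-4,44,5,0,-1],[-4,44,0,0,-1]]

```text
clock: 3.6
ee_pos: [0.4571, 0.1147, 0.1714]
eef_rot: [0.02, -0.707, 0.707, -0.023]
wrist_force: [0.4, 1.6, -0.9]
opening: 0.0003
```

>>> servo_tool:
  steps:
    - [[0,10,0,0,-1],[0,0,0,0,-1],[0,0,-42,0,-1],[0,0,-42,0,-1],[0,0,0,0,-1]]

```text
clock: 4.1
ee_pos: [0.4526, 0.1222, 0.0811]
eef_rot: [0.026, -0.706, 0.707, -0.019]
wrist_force: [-0.9, -0.1, -0.0]
opening: 0.0003
```

Now push to y ≈ 0.212.

>>> servo_tool:
  steps:
    - [[0,12,0,0,-1],[0,12,0,0,-1],[0,12,0,0,-1],[0,12,0,0,-1],[0,12,0,0,-1]]

```text
clock: 4.6
ee_pos: [0.4561, 0.187, 0.0863]
eef_rot: [-0.023, 0.707, -0.707, 0.024]
wrist_force: [0.1, -0.3, -0.7]
opening: 0.0003
```

>>> servo_tool:
  steps:
    - [[0,12,0,0,-1],[0,10,0,0,-1],[0,6,0,0,-1],[0,0,0,0,-1],[0,0,0,0,-1]]

```text
clock: 5.1
ee_pos: [0.4557, 0.2133, 0.0854]
eef_rot: [0.023, -0.707, 0.707, -0.023]
wrist_force: [0.2, -1.0, 0.4]
opening: 0.0005
```

>>> servo_tool:
  steps:
    - [[0,-10,0,0,-1],[0,0,45,0,-1],[0,0,45,0,-1],[0,0,45,0,-1],[-10,-40,20,0,-1]]

```text
clock: 5.6
ee_pos: [0.4467, 0.1667, 0.2447]
eef_rot: [-0.023, 0.708, -0.705, 0.027]
wrist_force: [1.1, -1.8, 0.3]
opening: 0.0005
```

>>> servo_tool:
  steps:
    - [[-15,-45,0,0,-1],[-15,-45,0,0,-1],[-15,-45,0,0,-1],[-15,-45,0,0,-1],[-15,-45,0,0,-1]]

```text
clock: 6.1
ee_pos: [0.3692, -0.064, 0.2408]
eef_rot: [0.022, -0.707, 0.707, -0.023]
wrist_force: [1.2, -0.7, 0.4]
opening: 0.0006
```

>>> servo_tool:
  steps:
    - [[-10,-45,0,0,-1],[-10,-45,0,0,-1],[-10,-45,0,0,-1],[0,0,0,0,-1],[0,0,0,0,-1]]

```text
clock: 6.6
ee_pos: [0.3398, -0.1975, 0.2404]
eef_rot: [-0.022, 0.707, -0.707, 0.022]
wrist_force: [-0.2, 0.2, 0.0]
opening: 0.001
```

Run:
```python
from h import *
r=snap('top','t3'); r2=snap('side','s3')
a=r['color'][170:285,170:390,::-1];c=r2['color'][160:300,170:370,::-1]
cv2.imwrite('pics/v3.png',np.vstack([cv2.resize(a,(570,298),interpolation=3),cv2.resize(c,(570,300),interpolation=3)]))
from scipy.spatial.transform import Rotation as R
r0=dict(np.load('pics/top0.npz'))
for q in (r0,r):
    z=q['z_map'];v,u=np.mgrid[:420,:560]
    P=np.stack([(u-q['cx'])/q['fx']*z,(v-q['cy'])/q['fy']*z,z],-1)@R.from_quat(q['rotation']).as_matrix().T+q['xyz']
    for (a,b) in ((200,228),(264,297),(330,360)):
        p=P[228:275,a:b].reshape(-1,3); p=p[(p[:,2]>.052)&(p[:,2]<.1)]
        print(len(p),p.mean(0).round(3),p.max(0).round(3),'lean deg',np.degrees(np.arctan(1/np.polyfit(p[:,1],p[:,2],1)[0])).round(1))
print(ctrl.state()['wrist_force'])
```

```text
252 [0.457 0.19  0.072] [0.495 0.23  0.091] lean deg -40.2
285 [0.464 0.015 0.072] [0.496 0.031 0.091] lean deg -40.0
251 [ 0.468 -0.108  0.072] [ 0.5   -0.095  0.09 ] lean deg 41.0
136 [0.454 0.233 0.061] [0.495 0.239 0.073] lean deg 44.8
264 [0.461 0.065 0.07 ] [0.494 0.076 0.092] lean deg 36.5
249 [ 0.468 -0.108  0.072] [ 0.5   -0.094  0.09 ] lean deg 39.4
[ 1.25814278  0.30555089 -0.59200115]
```

View pics/v3.png

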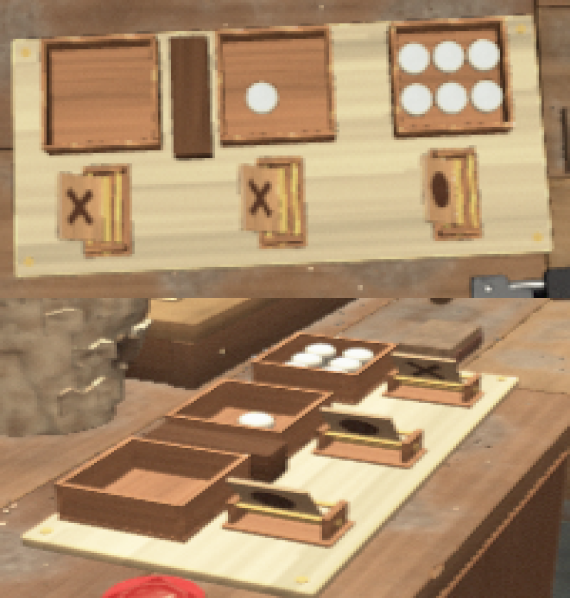

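Crosses now show at the left and middle tags, and the disc remains at the right. The left tag's lean was measured in a window that cut the tag off, so I'll re-check it and then hand in.

Run:
```python
from h import *
from scipy.spatial.transform import Rotation as R
q=ctrl.read_camera('top')
z=q['z_map'];v,u=np.mgrid[:420,:560]
P=np.stack([(u-q['cx'])/q['fx']*z,(v-q['cy'])/q['fy']*z,z],-1)@R.from_quat(q['rotation']).as_matrix().T+q['xyz']
for (a,b) in ((186,225),(255,297),(325,360)):
    p=P[228:275,a:b].reshape(-1,3); p=p[(p[:,2]>.052)&(p[:,2]<.1)]
    print(len(p),p.mean(0).round(3),p.max(0).round(3),'lean',np.degrees(np.arctan(1/np.polyfit(p[:,1],p[:,2],1)[0])).round(1))
```

```text
340 [0.455 0.24  0.071] [0.487 0.256 0.089] lean 39.4
291 [0.462 0.066 0.071] [0.499 0.081 0.09 ] lean 40.1
250 [ 0.468 -0.108  0.072] [ 0.508 -0.095  0.09 ] lean 39.7
```

All three tags now have the same lean and tip height, so each rests on its stop.

```bash
python3 -c "
from cell import ctrl
print(ctrl.finish_job())"
```

```text
the job is handed in; nothing more can be done
None
```

I pushed two tags over to the left with closed fingertips: the empty bin's (left) and the single-knob bin's (middle). Both had shown the disc and now show the cross. The full bin's tag (right) already showed the disc, so I left it alone. The job is handed in; the clock read 6.6 s after the last move.

- **Tags:** in the last depth check all three lean left alike, at 39.4, 40.1 and 39.7 degrees with tips at about 90 mm. The untouched right tag reads the same as the others. These readings are about 5 degrees and 6 mm above the stated 35 degrees and 84 mm, which I put down to measuring error.
- **One reading that disagreed:** an earlier check gave 44.8 degrees for the left tag, because the measuring window cut the tag off. A wider window gave the 39.4 above.
- **Everything else:** in the last pictures the knobs and the blank look unmoved. I did not measure them. The tin and sanding block were only partly in those crops, and the arm never went near them. The force readings after each move were below about 3 N, and the arm ended well clear of everything.

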